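Move the sprung-pin guard to the other printing press

TASK

Move the yellow guard from the wooden-topped press to the red-topped press: pinch its two red tabs together to pull in the sprung hinge pins, lift it off, and lay it on the red press's sloping rest. Let the pins go and slide the guard up or down the slope until both pins spring fully out into the hinge holes, then leave it lying closed and let go. Leave the ink jar, tape roll and ink roller where they are.

Things in the scene. Friction and masses are not known exactly. Their poses are not given: they have to be found in the camera images.
- guard: Yellow guard plate 104 x 140 x 6 mm, 0.28 kg (varies). Origin: middle of its hinge axis, which is its y. Closed on a press its frame agrees with the press's (z up) and the plate slopes 32 deg down towards -x. In this frame up-slope t = (0.848,0,0.530), outward normal n = (-0.530,0,0.848). Plate: t -92 to +12 mm, n -12 to -6 mm. An 8 mm round-ended sprung pin at each end of the axis, along y
- guard_tabs (a point): Point between the two red finger tabs, 30 mm out along n from the guard's origin. Each tab moves with its pin: 26 (t) x 6 (y) mm, from n -4 to +46 mm; outer faces 56 mm apart, 36 mm when squeezed fully in. Squeezed with 30 to 60 N, they carry the guard rigidly. Beside them pins and grey housings rise to n = +5 mm: keep fingertips above. Lean the tool about 32 deg (20 to 45), fingers along -n
- guard_knob (a point): Point in the guard's black grip block, on the centre line, 45 mm down-slope of the hinge axis and 22 mm out along n. The block is 28 (t) x 24 (y) mm and rises to n = +34 mm (40 mm above the plate). Gripped here (about 30 N, tool leaned 20 deg or more) the guard can be slid on its rest; drawing it down-slope is steadier than pushing it up-slope, where it may twist
- pin_left (a joint): Travel of the sprung pin at the guard's +y end, m: 0 = sprung fully out (tip 85.5 mm from the guard's middle), 0.010 = pulled fully in (tip 75.5 mm). Spring 3 N when out, 5 N when in. Pins rubbing on the hinge plates' inner faces, not in the holes, read about 0.0065 each with the guard centred (0.013 in sum)
- pin_right (a joint): The same for the pin at the guard's -y end
- wood_press: Small fixed printing press, brown wooden top beam, black rollers; the guard starts hung on it. 190 (x) x 208 mm plus a star handwheel on the +y side (to y = 121 mm), 267 mm high. Origin on the table below its hinge line, front to -x. Hinge line along y, 130 mm up. Beam: front face 12 mm behind (+x) the hinge line, underside 62 mm above it: an upright gripper over the tabs hits it
- red_press: The other press, red top beam and red rollers, same sizes and axes. Guard's rest (both presses): two steel rails at y = +-64 mm, sloping 32 deg like the guard, their top 12 mm below the hinge line along n, ending in small lips 112 mm down-slope. Bring the guard in along -n between the hinge plates
- red_press_hinge (a point): Middle of the red press's nominal hinge line, 130 mm up. Aluminium hinge plates at its ends: inner faces at y = +-79 mm, 10 mm thick, 64 mm along the slope, n -16 to +15 mm, flared outward above; each has a square 11 mm hole for the pin. On this press both holes together sit up to 8 mm up- or down-slope of this line: unknown, not reported, rigidly clamped
- red_press_rest (a point): Middle between the red press's rails, under the hinge line, on the plane of the rail tops. A guard let go here with its pins off the holes stays where it is: the pins rub on the plates (sliding it takes up to about 10 N) and spring out when slid (15 mm/s or less) over the holes; then the guard is stopped from sliding, but for 1.5 mm of play each way
- ink_jar: Blue ink jar, 52 mm diameter, 65 mm high, bystander; origin under its centre
- tape_roll: Yellow tape roll lying flat, 90 mm diameter, 24 mm high, bystander; origin under its centre
- brayer: Ink roller lying flat, about 160 mm long along its x, 70 mm wide, 30 mm high, bystander; origin under its middle

How it is judged:
By the outcome, as a careful person would: the job done as asked, in the order asked, and still so for the second after the job is handed in, with the robot touching nothing.
It also fails if it takes over 59 s, if anything falls off the work surface, if the arm or the gripper's body presses on something with over 40 N, if the wrist force passes 120 N, or if a joint passes its speed limit or range.

ROBOT

A 6-joint arm with a two-finger parallel gripper is mounted at the origin on the work surface. World frame = base frame: x ahead of the robot, y to its left, z up, the work surface at z = 0. Lengths are in mm, angles in rad, forces in N, time in s.
With the tool pointing down it reaches from about 350 to 875 mm from the base axis. Payload 4.2 kg.
Tool frame: the origin (TCP) lies between the finger pads; the fingertips stand 17 mm ahead of it and the grasp point (between the pads) lies 2 mm behind it; z points along the fingers, y is the line along which they close (so a half turn about z gives the same grasp; the last joint's range is limited). The gripper opens to 85 mm and grips with 20 to 120 N. Pads are 22 mm wide; open, the fingers measure 114 mm over their backs; the gripper's body (76 mm by 85 mm) begins 54 mm behind the grasp point. The pads swing forward as they close: fully open they stand 13 mm farther back than shut.
Start: joints at [1.377, 0.385, 0.008, 0, -1.194, -0.259], TCP at [273.394, 562.01, 248.312] pointing down, gripper open.
Joint ranges: [-3.14, 3.14], [-1.21, 2.06], [-1.07, 1.41], [-3.16, 2.05], [-2.99, -0.16], [-3.1, 3.1]. Speed limits (rad/s): [2.79, 2.79, 3.14, 3.14, 3.14, 3.14].

INTERFACE

Orientations are given as a unit quaternion [x, y, z, w].
In Python, from bench import arm gives the robot as it stands.
- The arm moves only by the tool jog_arm, called after "Request:" by a JSON object that holds its "api" and its "payload". Schema: {"type":"object","properties":{"moves":{"type":"array","items":{"type":"array","items":{"type":"array","items":{"type":"number"},"minItems":6,"maxItems":6},"minItems":1,"maxItems":10},"minItems":1,"maxItems":1},"aperture":{"type":"number"},"only":{"type":"string"},"quiet":{"type":"boolean"},"lines":{"type":"string"}},"required":["moves"],"additionalProperties":false}. moves is a list that holds a single list of rows (three levels of brackets), with 1 to 10 rows, each of 6 numbers: dx, dy, dz in units of 5 mm, then a rotation vector rx, ry, rz in units of 0.2 rad; each row is the pose to reach, as a shift and turn from the pose commanded when the call began, along the tool's axes at that moment; what a row does not reach only later rows make up. A row lasts 1/10 s, in which the tool goes at most 50 mm and 0.15 rad, less where a joint would pass 70% of its speed; a pose out of reach is approached as far as the arm can. aperture is the finger opening in mm, set as the call begins (left out keeps the last). The fingers move at their own pace and stop on an object; the grip force is fixed at half the most. Time passes only in rows, so rows that do not move let the fingers close. The tool returns the time, the measured TCP pose, the force, the opening and the grip force at its end. only (a regular expression) keeps the lines of the reply that match it, lines (a string "A,B") keeps lines A to B, and quiet returns only ok. Input that does not fit is refused with a message, and nothing moves.
- arm.read_state(): the state, without advancing time (a new reading comes with each control period).
- arm.get_image(name): name is "side" or "top" or "wrist"; returns the picture (420x560x3 uint8, blue, green, red); there is no depth.
- arm.get_calibration(name): a dict with "K" (3x3 intrinsics, pixels), "D" ([k1, k2, p1, p2, k3] as OpenCV has them; the pictures are not rectified), "rvec" (rotation vector, rad) and "tvec" (3), from world to camera coordinates, as OpenCV has them. Camera axes: x right, y down, z forward; pixel columns grow to the right and rows downward; lengths in mm; the calibration is good to about 2 mm. A picture is of the moment at which its call begins: read the wrist's pose just before it. get_calibration takes no time and is no camera call; for the wrist camera it gives the pose at the moment of the call.
- arm.job_done(): hands the job in; it is judged then, once.
The state is a dict: "clock": time; "joints": joint angles; "joint_vel": joint speeds; "joint_efforts": joint torques, N m; "position": TCP position; "ee_rot": TCP orientation; "contact_force": force on the tool from outside, world axes, zero at the start; "wrist_torque": the same for the moment, N m; "gripper_width": finger opening in mm; "grasp_force": force on a finger pad.
Only numpy, scipy, OpenCV 4.12 (cv2) and the standard library are available. Lean on these libraries where they do the work, as an engineer would, in place of code of your own. Each camera call takes 0.05 s, during which the arm holds its last target. There are 200 camera calls.

## Working session

There is one attempt and no reset: what is moved stays moved. The work goes in short steps, Python scripts to look and compute and a tool call to move; the robot and the scene stay as the last step left them, time stands still between calls to the robot, and variables do not carry over. Pictures are saved under pics/ and viewed, at most 10 in all, crops included, and the job is handed in when it is done.

```bash
ls; mkdir -p pics
```

Run:
```python
from bench import arm
import cv2
for n in ("side","top"):
    cv2.imwrite(f"pics/{n}0.png",cv2.resize(arm.get_image(n),(784,588),interpolation=cv2.INTER_CUBIC))
    c=arm.get_calibration(n);print(n,c)
s=arm.read_state();print(s)
```

```text
bench.py
pics
side {'K': array([[482.10833466,   0.        , 276.37877493],
       [  0.        , 482.10833466, 205.53130642],
       [  0.        ,   0.        ,   1.        ]]), 'D': array([0.04414972, 0.        , 0.        , 0.        , 0.        ]), 'rvec': array([ 2.31506627, -0.5784985 ,  0.23361273]), 'tvec': array([-565.6897781 ,  268.96936585, 1291.56813283])}
top {'K': array([[425.16091575,   0.        , 275.66408735],
       [  0.        , 425.16091575, 205.81780234],
       [  0.        ,   0.        ,   1.        ]]), 'D': array([0.01099533, 0.        , 0.        , 0.        , 0.        ]), 'rvec': array([ 2.14269367, -2.13244566,  0.23554542]), 'tvec': array([ -25.93361162,  648.39673079, 1128.84239073])}
{'clock': 0.1, 'joints': array([ 1.37658825e+00,  3.85492294e-01,  6.74305401e-03, -3.89008652e-04,
       -1.19401082e+00, -2.58590356e-01]), 'joint_vel': array([ 0.00082601, -0.00056348,  0.00304871,  0.00170416, -0.00050447,
       -0.00133765]), 'joint_efforts': array([ 1.41921265e-05, -3.93317628e+01,  1.88932014e+01,  4.19789270e+00,
       -2.55581232e-03,  6.06532254e-06]), 'position': array([273.21234593, 561.57298341, 247.32253537]), 'ee_rot': array([ 9.74464387e-01, -2.24539889e-01, -1.49094321e-04,  9.87176075e-04]), 'contact_force': array([-0.17435177, -0.11843373,  0.30158781]), 'wrist_torque': array([-0.01402443, -0.00422474,  0.0164226 ]), 'grasp_force': 0.0, 'gripper_width': 85.27154893936003}
```

View pics/side0.png

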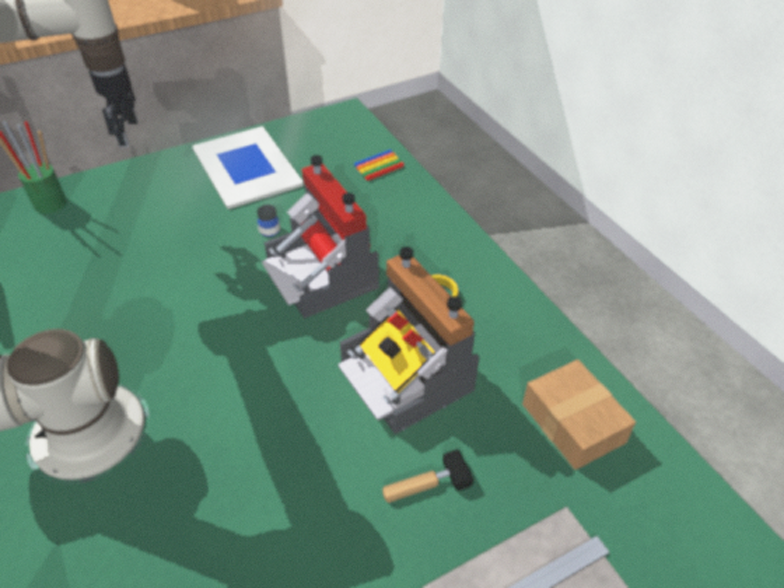

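View pics/top0.png

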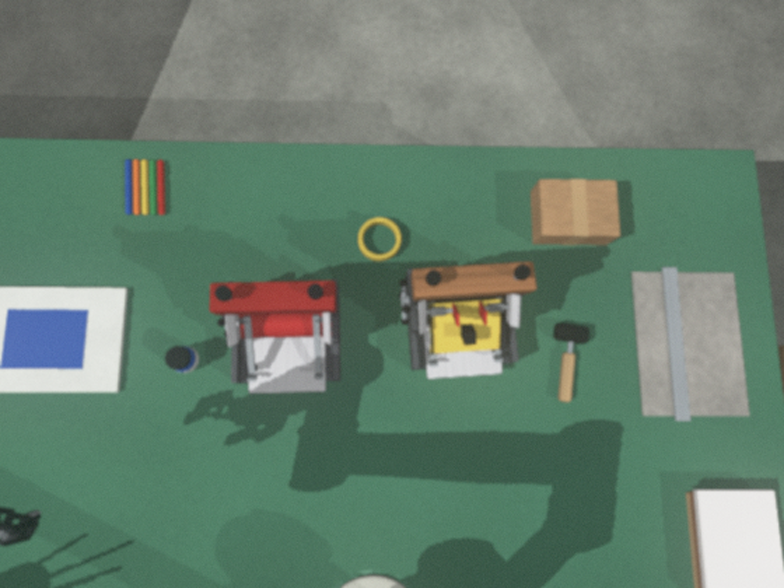

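The side view shows the red press at about (330,235) and the wood press with the yellow guard at about (415,340). In the top view, the red press is at about (275,335) and the wood press at (470,320). The jar is at (182,358), the tape at (380,238), and the brayer isn't obvious.

Create h.py:
```python
import numpy as np, cv2
from bench import arm
from scipy.spatial.transform import Rotation as R
def ray(c,uv):
    p=cv2.undistortPoints(np.array([[uv]],float),c["K"],c["D"])[0,0]
    Rm=cv2.Rodrigues(c["rvec"])[0]
    return -Rm.T@c["tvec"], Rm.T@np.array([p[0],p[1],1])
def atz(c,uv,z):
    o,d=ray(c,uv); return o+d*(z-o[2])/d[2]
def proj(c,P): return cv2.projectPoints(np.asarray(P,float).reshape(-1,3),c["rvec"],c["tvec"],c["K"],c["D"])[0][:,0]
```

Run:
```python
from h import *
c=arm.get_calibration("top"); k=560/784
for n,u,z in [("redbeam FL",(212,313),192),("redbeam FR",(337,308),192),("woodbeam FL",(412,298),192),("woodbeam FR",(535,291),192),("tabL",(455,312),155),("tabR",(484,309),155),("knob",(468,334),125)]:
    print(n,atz(c,np.array(u)*k,z).round(0))
w=arm.get_calibration("wrist"); print(w); s=arm.read_state()
Rm=cv2.Rodrigues(w["rvec"])[0]; T=R.from_quat(s["ee_rot"]).as_matrix()
print("cam in tool",T.T@(-Rm.T@w["tvec"]-s["position"]),"\n",T.T@Rm.T, "\ntool\n",T)
t=arm.get_image("top"); t=t[180:285,145:395]
cv2.imwrite("pics/topc.png",cv2.resize(t,(800,336),interpolation=cv2.INTER_CUBIC))
```

```text
redbeam FL [577. 285. 192.]
redbeam FR [587.  67. 192.]
woodbeam FL [606. -65. 192.]
woodbeam FR [ 621. -285.  192.]
tabL [ 587. -146.  155.]
tabR [ 593. -200.  155.]
knob [ 550. -175.  125.]
{'K': array([[307.34335499,   0.        , 278.24980682],
       [  0.        , 307.34335499, 212.14250201],
       [  0.        ,   0.        ,   1.        ]]), 'D': array([-0.02365329,  0.        ,  0.        ,  0.        ,  0.        ]), 'rvec': array([-1.56010603,  2.49621891,  0.40233026]), 'tvec': array([624.64500022, -40.25637171, 378.96266722])}
cam in tool [  81.56698551   -0.39030657 -124.11363161] 
 [[-4.40743530e-04 -9.49028591e-01 -3.15189688e-01]
 [ 9.99999751e-01 -2.44570954e-04 -6.61946124e-04]
 [ 5.51119554e-04 -3.15189901e-01  9.49028462e-01]] 
tool
 [[ 8.99163632e-01 -4.37611957e-01 -7.33895026e-04]
 [-4.37612546e-01 -8.99161727e-01 -1.85698061e-03]
 [ 1.52746601e-04  1.99089110e-03 -9.99998007e-01]]
```
View pics/topc.png

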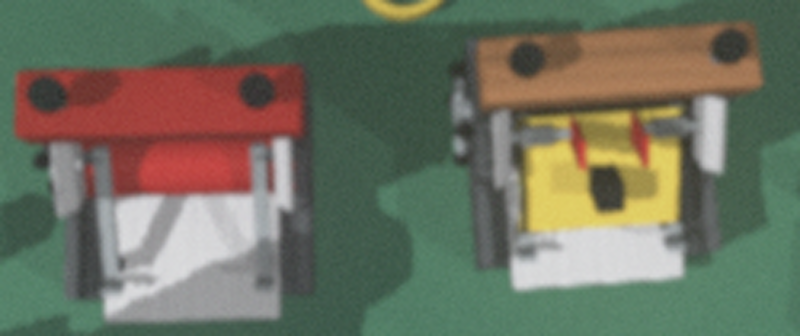

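Enlarged top view: beams give yaws of about 0.05 and 0.07 rad. Red tabs are at crop (578,143) and (640,140), and the red rails at (105,210) and (262,210). I'll take a closer look with the wrist camera, leaned with the camera on the down-slope side.

Add to h.py:
```python
def go(H,yaw,t,y,n,lean=32,ref=32):
    """print tool-axis move from now to H + t*up-slope + y*y + n*normal (slope 32), tool y = press y, leaned"""
    Z=R.from_euler('z',yaw).as_matrix(); a=np.radians(32)
    B=Z@np.array([[np.cos(a),0,-np.sin(a)],[0,1,0],[np.sin(a),0,np.cos(a)]])  # cols t,y,n
    b=np.radians(lean); z=Z@[np.sin(b),0,-np.cos(b)]; yy=Z@[0,1,0]
    T=np.c_[np.cross(yy,z),yy,z]; P=np.array(H,float)+B@[t,y,n]
    s=arm.read_state(); T0=R.from_quat(s["ee_rot"])
    print("P",P.round(1),"move",(T0.inv().apply(P-s["position"])).round(1),"rot",(T0.inv()*R.from_matrix(T)).as_rotvec().round(4),"clk",s["clock"])
```

```bash
python3 -c "
from h import *
go([570,176,130],.05,0,0,150)"
```

```text
P [490.6 172.  257.2] move [366.  255.3  -9.2] rot [ 0.7314 -0.1899  2.5494] clk 0.15
```

Units first: shifts go in units of 5 mm and turns go in units of 0.2 rad. So 366 mm is 73.2, 255 mm is 51, 2.549 rad is 12.745.

Request:
{"api": "jog_arm", "payload": {"moves": [[[73.2,51,-1.8,3.655,-0.95,12.745],[73.2,51,-1.8,3.655,-0.95,12.745],[73.2,51,-1.8,3.655,-0.95,12.745],[73.2,51,-1.8,3.655,-0.95,12.745],[73.2,51,-1.8,3.655,-0.95,12.745],[73.2,51,-1.8,3.655,-0.95,12.745],[73.2,51,-1.8,3.655,-0.95,12.745],[73.2,51,-1.8,3.655,-0.95,12.745],[73.2,51,-1.8,3.655,-0.95,12.745],[73.2,51,-1.8,3.655,-0.95,12.745]]]}}

```text
clock: 1.15
position: [493.1, 168.1, 257.6]
ee_rot: [-0.56, 0.805, 0.005, 0.195]
contact_force: [-0.6, 0.2, 0.5]
gripper_width: 85.4
grasp_force: 0.0
```

```bash
python3 -c "
from h import *
go([570,176,130],.05,0,0,150); print(arm.read_state()['joints'])"
```

```text
P [490.6 172.  257.2] move [-2.7  3.9  0.5] rot [ 0.3143 -0.0817  1.0971] clk 1.15
[ 0.64233873  0.03797476 -0.48004661  0.00618782 -0.66114173 -1.00126364]
```

Request:
{"api": "jog_arm", "payload": {"moves": [[[-0.6,0.8,0,1.57,-0.41,5.485],[-0.6,0.8,0,1.57,-0.41,5.485],[-0.6,0.8,0,1.57,-0.41,5.485],[-0.6,0.8,0,1.57,-0.41,5.485],[-0.6,0.8,0,1.57,-0.41,5.485],[-0.6,0.8,0,1.57,-0.41,5.485],[-0.6,0.8,0,1.57,-0.41,5.485],[-0.6,0.8,0,1.57,-0.41,5.485],[-0.6,0.8,0,1.57,-0.41,5.485],[-0.6,0.8,0,1.57,-0.41,5.485]]]}}

```text
clock: 2.15
position: [487.7, 176.4, 256.8]
ee_rot: [-0.03, 0.961, 0.007, 0.275]
contact_force: [-0.8, -0.9, 0.4]
gripper_width: 85.5
grasp_force: 0.0
```

Run:
```python
from h import *
import pickle
go([570,176,130],.05,0,0,150); s=arm.read_state();print(s['joints'])
c=arm.get_calibration("wrist");im=arm.get_image("wrist");pickle.dump((c,im),open("red.pkl","wb"))
cv2.imwrite("pics/w_red.png",cv2.resize(im,(784,588),interpolation=cv2.INTER_CUBIC))
go([602,-174,130],.07,0,0,150)
```

```text
P [490.6 172.  257.2] move [-2.4 -4.6  1.1] rot [ 0.0047 -0.0011  0.012 ] clk 2.15
[ 0.72243589 -0.01677399 -0.85733226  0.90553738 -0.42698565 -3.01153974]
P [ 522.7 -179.6  257.2] move [ -10.1 -357.5    7. ] rot [-0.0055 -0.0012 -0.004 ] clk 2.2
```

View pics/w_red.png

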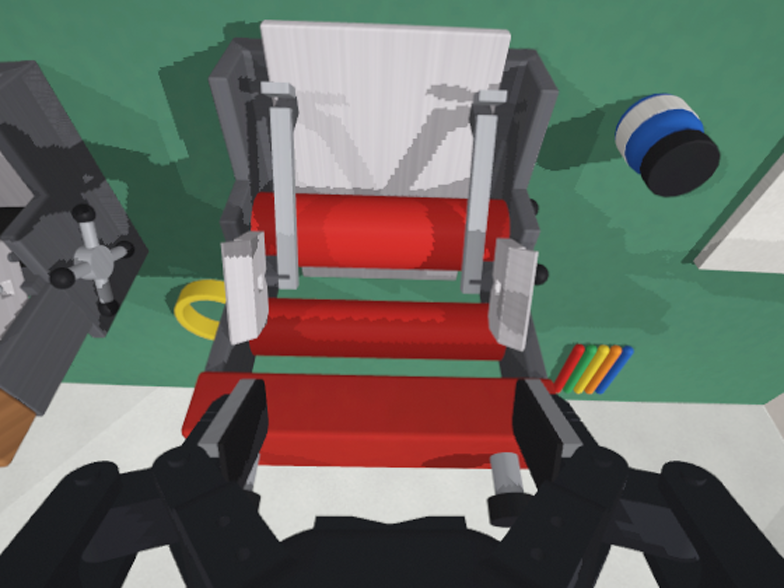

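The wrist view shows the red press clearly (image left = -y). The beam's lower front corners are at (197,374) and (550,380), and the rail centre lines run (283,110)-(287,288) and (486,105)-(477,290). Hinge plates are near (248,290) and (515,290), with dark marks where the holes could be. Next is the wood press, less leaned to keep the wrist away from its limits.

```bash
python3 -c "
from h import *
go([510,-170,275],.07,0,0,0,lean=22)"
```

```text
P [ 510. -170.  275.] move [  -9.2 -347.2  -14.5] rot [-0.0051  0.1733 -0.0045] clk 2.2
```

Request:
{"api": "jog_arm", "payload": {"moves": [[[-1.8,-2,-2.8,0,0.865,0],[-1.8,-10,-2.8,0,0.865,0],[-1.8,-69.4,-2.8,0,0.865,0],[-1.8,-69.4,-2.8,0,0.865,0],[-1.8,-69.4,-2.8,0,0.865,0],[-1.8,-69.4,-2.8,0,0.865,0],[-1.8,-69.4,-2.8,0,0.865,0],[-1.8,-69.4,-2.8,0,0.865,0],[-1.8,-69.4,-2.8,0,0.865,0],[-1.8,-69.4,-2.8,0,0.865,0]]]}}

```text
clock: 3.2
position: [510.8, -171.9, 274.5]
ee_rot: [-0.03, 0.981, 0.005, 0.191]
contact_force: [0.5, 1.5, -0.8]
gripper_width: 85.1
grasp_force: 0.0
```

```bash
python3 -c "
from h import *
print(arm.read_state()['joints']);go([510,-170,275],.07,0,0,0,lean=22)"
```

```text
[-0.04464504  0.0642862  -0.3807025  -0.05593725 -0.74362285 -1.43174144]
P [ 510. -170.  275.] move [ 0.5  1.9 -0.7] rot [-0.0051  0.0008 -0.0084] clk 3.2
```

Run:
```python
from h import *
import pickle
c=arm.get_calibration("wrist");im=arm.get_image("wrist");pickle.dump((c,im),open("wood.pkl","wb"))
cv2.imwrite("pics/w_wood.png",cv2.resize(im,(784,588),interpolation=cv2.INTER_CUBIC))
```

```text
(no output)
```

View pics/w_wood.png

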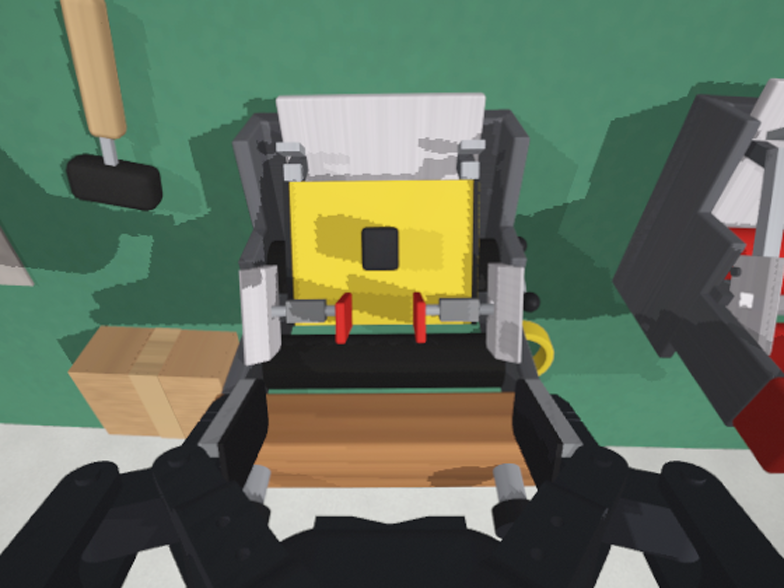

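The wood view shows the guard's plate lower corners at (290,181) and (473,181), and the knob top at (363,228)-(398,269). Tabs are at (343,318) and (420,318), lips near (290,148) and (472,148), and hinge plates on both sides. At right, the red press's hinge hole is visible at (746,300). I'll fit both press poses jointly.

Create fit.py:
```python
from h import *
import pickle
from scipy.optimize import least_squares
cr,_=pickle.load(open("red.pkl","rb")); cw,_=pickle.load(open("wood.pkl","rb")); k=560/784
a=np.radians(32); B=np.array([[np.cos(a),0,-np.sin(a)],[0,1,0],[np.sin(a),0,np.cos(a)]])
def W(p,tyn): # p=x,y,yaw
    return np.array([p[0],p[1],130])+R.from_euler('z',p[2]).apply(np.asarray(tyn,float)@B.T)
sy=lambda q:[[q[0],-q[1],q[2]],[q[0],q[1],q[2]]]   # image left = -y
# generic features q=(t,|y|,n): lip outer corner, tray corner, plate flared corners low/up slope
wood_px=dict(lip=[(275,143),(485,141)],tray=[(277,97),(485,94)],pl=[(241,268),(524,265)],pu=[(246,363),(519,361)])
red_px=dict(lip=[(260,83),(507,92)],tray=[(262,20),(510,32)],pl=[(222,246),(537,250)],pu=[(230,342),(527,350)])
G=[[-92,-70,-6],[-92,70,-6],[-59,-12,34],[-59,12,34],[-31,12,34],[-31,-12,34]]
Gpx=[(290,181),(473,181),(363,228),(397,228),(398,269),(363,269)]
beam=np.array([[12,-104,62],[12,104,62]])@B; bpx=[(197,374),(550,380)]
rail=[(283,110),(287,288),(486,105),(477,290)]
names=["lip","tray","pl","pu"]
def f(v,full=False):
    w,r,s=v[:3],v[3:6],v[6]; q=v[7:19].reshape(4,3); o={}
    o["guard"]=proj(cw,W(w,G))-np.array(Gpx)*k
    o["beam"]=proj(cr,W(r,beam))-np.array(bpx)*k
    for i,nm in enumerate(names):
        o["w"+nm]=proj(cw,W(w,sy(q[i])))-np.array(wood_px[nm])*k
        sh=np.array([s,0,0]) if nm[0]=="p" else 0
        o["r"+nm]=proj(cr,W(r,np.array(sy(q[i]))+sh))-np.array(red_px[nm])*k
    L=[]
    for j,(u) in enumerate(rail):   # lateral miss of rail centre line
        C,d=ray(cr,np.array(u)*k); Bw=R.from_euler('z',r[2]).as_matrix()@B
        Cl=Bw.T@(C-[r[0],r[1],130]); dl=Bw.T@d; P=Cl+dl*(-12-Cl[2])/dl[2]; L.append(P[1]-(-64 if j<2 else 64))
    o["rail"]=np.array(L)
    if full: return o
    return np.concatenate([x.ravel() for x in o.values()])
v0=np.r_[602,-174,.07,570,176,.05,0, -110,72,-5, -130,75,-40, -32,95,25, 32,95,25]
S=least_squares(f,v0,loss="soft_l1")
if __name__=="__main__":
    v=S.x; print("wood",v[:3].round(3),"red",v[3:6].round(3),"s",v[6].round(2)); print(v[7:].reshape(4,3).round(1))
    for n_,x in f(v,True).items(): print(n_,x.round(1).tolist())
    # right-hand hole of red plate seen in wood picture, and dark marks in red picture, on faces y=-79/79
    def face(c,p,u,yf):
        C,d=ray(c,np.array(u)*k); Bw=R.from_euler('z',p[2]).as_matrix()@B
        Cl=Bw.T@(C-[p[0],p[1],130]); dl=Bw.T@d; return (Cl+dl*(yf-Cl[1])/dl[1]).round(1)
    r=v[3:6]
    print("hole",face(cw,r,(746,300),79),face(cr,r,(262,283),-79),face(cr,r,(510,287),79))
    print("tabs px", (proj(cw,W(v[:3],[[0,-28,46],[0,28,46],[13,-25,46]]))/k).round(0))
```

```bash
python3 fit.py
```

```text
wood [ 5.98108e+02 -1.71872e+02  7.30000e-02] red [5.66785e+02 1.74632e+02 2.50000e-02] s 3.66
[[-119.3   73.8   -8.2]
 [-159.5   79.   -38.3]
 [ -34.5   90.2   31.3]
 [  28.8   91.4   29.2]]
guard [[-5.8, 0.9], [5.5, -0.7], [-1.6, -0.1], [1.6, -0.4], [1.2, 2.4], [-1.0, 2.7]]
beam [[2.7, -2.2], [0.6, -1.3]]
wlip [[0.5, 0.0], [0.8, -0.5]]
rlip [[0.5, 0.0], [0.3, 0.3]]
wtray [[0.1, -0.2], [0.3, -0.1]]
rtray [[-0.2, 0.7], [-0.4, -0.4]]
wpl [[-0.9, 0.1], [-1.0, 0.3]]
rpl [[-0.0, -2.7], [-0.0, 0.9]]
wpu [[-0.8, -0.1], [0.7, -0.2]]
rpu [[0.2, 0.6], [-2.4, -0.4]]
rail [2.1, 0.0, -1.7, 4.1]
hole [  26.9   79.  -189.4] [  3.6 -79.   -4.8] [-7.1 79.  25.3]
tabs px [[335. 325.]
 [426. 324.]
 [341. 346.]]
```

Run:
```python
from fit import *
c=arm.get_calibration("top")
for n,u in [("red",[(17,138),(303,135)]),("wood",[(482,110),(763,88)])]:
    A,D=[atz(c,np.array(p)/3.2+[145,180],245) for p in u]; d=A-D
    print(n,A.round(1),D.round(1),"yaw",np.arctan2(-d[0],d[1]).round(3),np.hypot(*d[:2]).round(1))
v=S.x;r=v[3:6]
def face(c,p,u,yf):
    C,d=ray(c,np.array(u)*k); Bw=R.from_euler('z',p[2]).as_matrix()@B
    Cl=Bw.T@(C-[p[0],p[1],130]); dl=Bw.T@d; return (Cl+dl*(yf-Cl[1])/dl[1]).round(1)
print("hole",face(cw,r,(746,300),-89),face(cw,r,(746,300),-79))
_,ir=pickle.load(open("red.pkl","rb"));_,iw=pickle.load(open("wood.pkl","rb"))
e=lambda i,x,y,w,h,z:cv2.resize(i[y:y+h,x:x+w],(w*z,h*z),interpolation=cv2.INTER_CUBIC)
A=e(ir,140,145,120,110,5)[:, :400]; A=e(ir,155,155,65,100,6); Bm=e(ir,335,155,65,100,6)
cv2.imwrite("pics/crop.png",np.hstack([A,Bm]))
go([*v[:2],130],v[2],0,0,85)
```

```text
red [570.6 273.6 245. ] [574.1  67.1 245. ] yaw 0.017 206.5
wood [593.5 -63.9 245. ] [ 611.6 -273.1  245. ] yaw 0.086 209.9
hole [  2.1 -89.   -0.2] [  3.6 -79.  -11.5]
P [ 553.2 -175.1  202.1] move [-12.   -7.1  82.9] rot [-0.0062 -0.1742 -0.0088] clk 3.25
```

View pics/crop.png

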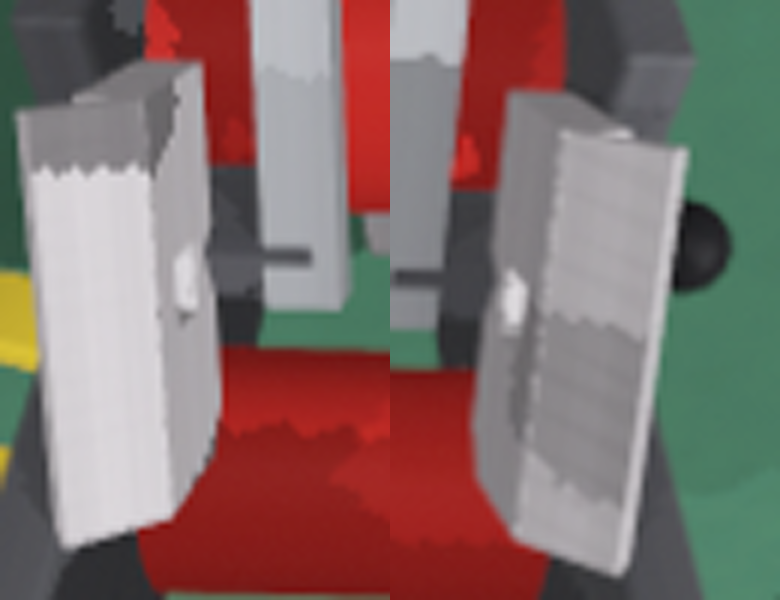

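The crop shows both holes as bright squares, at display px (260.6,281.9) and (497.7,287). That puts them roughly 2–4 mm up-slope of nominal. Now approach the tabs.

Request:
{"api": "jog_arm", "payload": {"moves": [[[-2.4,-1.4,16.6,-0.03,-0.87,-0.045],[-2.4,-1.4,16.6,-0.03,-0.87,-0.045],[-2.4,-1.4,16.6,-0.03,-0.87,-0.045],[-2.4,-1.4,16.6,-0.03,-0.87,-0.045],[-2.4,-1.4,16.6,-0.03,-0.87,-0.045]]]}}

```text
clock: 3.75
position: [554.5, -173.1, 204.7]
ee_rot: [-0.038, 0.96, 0.01, 0.277]
contact_force: [-0.1, -0.2, 0.4]
gripper_width: 85.4
grasp_force: 0.0
```

Run:
```python
from fit import *
v=S.x;go([*v[:2],130],.076,0,0,28)
c=arm.get_calibration("wrist");im=arm.get_image("wrist")
cv2.imwrite("pics/w3.png",cv2.resize(im,(784,588),interpolation=cv2.INTER_CUBIC))
print((proj(c,W(v[:3],[[-13,-28,46],[13,-28,46],[-13,28,46],[13,28,46]]))/k).round(0))
print(face:=0)
```

```text
P [ 583.3 -173.   153.7] move [ 2.8 -2.  58.4] rot [-0.0008  0.0032  0.0024] clk 3.75
[[317. 322.]
 [320. 378.]
 [453. 322.]
 [450. 378.]]
0
```

View pics/w3.png

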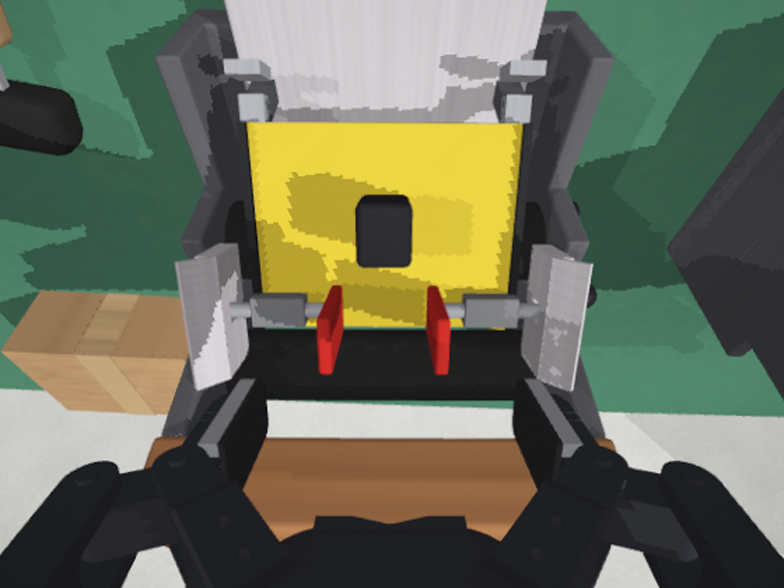

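The tab top faces are at (319,322)-(319,372) and (449,320)-(449,373), within 1–3 mm of the prediction. I'll descend along the fingers and then squeeze.

Request:
{"api": "jog_arm", "payload": {"moves": [[[0.8,-0.4,3,0,0.015,0],[0.8,-0.4,6,0,0.015,0],[0.8,-0.4,9,0,0.015,0],[0.8,-0.4,11.6,0,0.015,0],[0.8,-0.4,11.6,0,0.015,0],[0.8,-0.4,11.6,0,0.015,0]]]}}

```text
clock: 4.4
position: [581.0, -173.9, 150.2]
ee_rot: [-0.036, 0.961, 0.01, 0.273]
contact_force: [-0.5, -0.0, 1.2]
gripper_width: 85.3
grasp_force: 0.0
```

Run:
```python
from fit import *
v=S.x;go([*v[:2],130],.076,-1,0,28); print(arm.read_state()["joints"].round(2))
```

```text
P [ 582.5 -173.1  153.2] move [-2.9  0.7 -1.8] rot [-0.0008 -0.0041 -0.0001] clk 4.4
[-0.07  0.29 -0.45 -0.26 -0.3  -1.2 ]
```

Request:
{"api": "jog_arm", "payload": {"moves": [[[-0.6,0.1,-0.4,0,-0.02,0],[-0.6,0.1,-0.4,0,-0.02,0],[-0.6,0.1,-0.4,0,-0.02,0],[-0.6,0.1,-0.4,0,-0.02,0]]]}}

```text
clock: 4.8
position: [582.3, -173.3, 154.8]
ee_rot: [-0.036, 0.96, 0.01, 0.276]
contact_force: [-0.2, 0.3, 0.0]
gripper_width: 85.2
grasp_force: 0.0
```

Request:
{"api": "jog_arm", "payload": {"moves": [[[0,0,0,0,0,0],[0,0,0,0,0,0],[0,0,0,0,0,0],[0,0,0,0,0,0],[0,0,0,0,0,0],[0,0,0,0,0,0],[0,0,0,0,0,0],[0,0,0,0,0,0],[0,0,0,0,0,0],[0,0,0,0,0,0]]], "aperture": 30}}

```text
clock: 5.8
position: [582.0, -173.8, 155.7]
ee_rot: [-0.036, 0.96, 0.01, 0.277]
contact_force: [-8.1, -0.9, 9.4]
gripper_width: 33.3
grasp_force: 60.2
```

Run:
```python
from fit import *
v=S.x;go([*v[:2],130],.076,-1,0,28)
```

```text
P [ 582.5 -173.1  153.2] move [0.8 0.7 2.4] rot [-0.0015  0.0025  0.    ] clk 5.8
```

Request:
{"api": "jog_arm", "payload": {"moves": [[[0,0,-1.6,0,0,0],[0,0,-3.6,0,0,0],[0,0,-6,0,0,0],[0,0,-9,0,0,0],[0,0,-12,0,0,0],[0,0,-16,0,0,0],[0,0,-20,0,0,0],[0,0,-24,0,0,0],[0,0,-24,0,0,0],[0,0,-24,0,0,0]]]}}

```text
clock: 6.8
position: [518.3, -177.9, 256.8]
ee_rot: [-0.036, 0.96, 0.01, 0.277]
contact_force: [0.9, 0.2, -3.3]
gripper_width: 33.2
grasp_force: 61.4
```

Run:
```python
from fit import *
v=S.x;print(arm.read_state()["joints"].round(2));go([*v[:2],130],.076,-.2,-.7,150.4);go([*v[3:5],130],.023,9,-.7,150.4)
```

```text
[-0.08  0.05 -0.46 -0.17 -0.51 -1.28]
P [ 518.5 -178.6  257.4] move [-0.4 -0.7 -0.5] rot [-0.001   0.0027 -0.0004] clk 6.8
P [494.8 172.3 262.3] move [ -5.4 351.   -3.4] rot [0.0272 0.0028 0.0445] clk 6.8
```

Request:
{"api": "jog_arm", "payload": {"moves": [[[0,2,0,0,0,0],[0,6,0,0,0,0],[0,12,0,0,0,0],[-0.4,19,0,0,0,0],[-0.4,26,0,0,0,0],[-0.6,33,0,0,0,0],[-0.6,40,0,0.05,0,0.1],[-0.8,47,1,0.1,0,0.15],[-1,54,2,0.135,0.015,0.22],[-1,61,3,0.135,0.015,0.22]]]}}

```text
clock: 7.8
position: [507.4, 129.0, 244.5]
ee_rot: [-0.012, 0.962, 0.003, 0.274]
contact_force: [0.3, -0.3, -3.3]
gripper_width: 33.0
grasp_force: 61.4
```

Request:
{"api": "jog_arm", "payload": {"moves": [[[0,4,0.6,0,0,0],[0,7,1,0,0,0],[0,8.8,1.4,0,0,0],[0,9.2,1.4,0,0,0],[0,9.2,1.4,0,0,0],[0,9.2,1.4,0,0,0],[0,9.2,1.4,0,0,0]]]}}

```text
clock: 8.5
position: [510.8, 172.2, 240.8]
ee_rot: [-0.011, 0.962, 0.003, 0.274]
contact_force: [-0.8, -0.6, -3.1]
gripper_width: 33.3
grasp_force: 61.4
```

```bash
python3 - <<'E'
from fit import *
v=S.x;print(arm.read_state()["joints"].round(2));go([*v[3:5],130],.023,9,-.7,125)
im=arm.get_image("wrist");c=arm.get_calibration("wrist")
pickle.dump((c,im),open("carry.pkl","wb"))
cv2.imwrite("pics/w4.png",cv2.resize(im,(784,588),interpolation=cv2.INTER_CUBIC))
E
```

```text
[ 0.65  0.04 -0.86  1.01 -0.38 -3.1 ]
P [508.2 172.6 240.8] move [ 2.2  0.4 -1.3] rot [ 0.0001 -0.0033  0.0002] clk 8.5
```

View pics/w4.png

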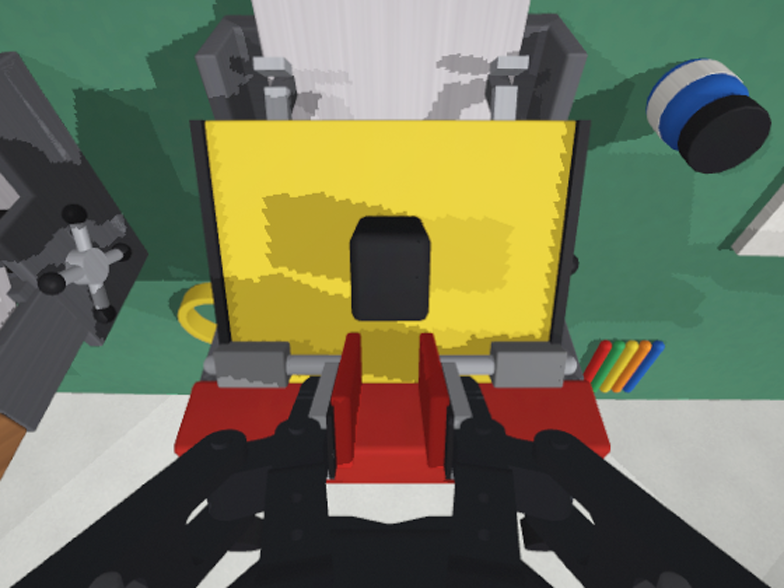

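The view shows the guard held squarely by both tabs, low edge at (200–590,122), with the red press below it. But joint 6 is at its limit (-3.10) and lowering would push it further. I'll hang the guard back on the wood press and re-grip with the tool turned half round, which puts joint 6 near 0 here.

To row units: -200 mm is -40, -20 mm is -4.

Request:
{"api": "jog_arm", "payload": {"moves": [[[0,-2,-1,0,0,0],[0,-6,-2.4,0,0,0],[0,-12,-4,0,0,0],[0,-19,-4,0,0,0],[0,-26,-4,0,0,0],[0,-33,-4,0,0,0],[0,-40,-4,0,0,0],[0,-47,-4,0,0,0],[0,-54,-4,0,0,0],[0,-61,-4,0,0,0]]]}}

```text
clock: 9.55
position: [506.8, -133.5, 257.8]
ee_rot: [-0.012, 0.962, 0.003, 0.274]
contact_force: [0.5, -0.4, -2.8]
gripper_width: 33.0
grasp_force: 61.4
```

Run:
```python
from fit import *
v=S.x;go([*v[:2],130],.076,-.2,-.7,150.4)
```

```text
P [ 518.5 -178.6  257.4] move [ -8.8 -45.4   5.9] rot [-0.027  -0.0039 -0.0439] clk 9.55
```

Request:
{"api": "jog_arm", "payload": {"moves": [[[-0.8,-4,0.6,-0.075,-0.01,-0.1],[-1.8,-7.2,1.2,-0.135,-0.025,-0.22],[-1.8,-9,1.2,-0.135,-0.025,-0.22],[-1.8,-9,1.2,-0.135,-0.025,-0.22],[-1.8,-9,1.2,-0.135,-0.025,-0.22],[-1.8,-9,1.2,-0.135,-0.025,-0.22]]]}}

```text
clock: 10.15
position: [519.0, -176.5, 257.2]
ee_rot: [-0.037, 0.96, 0.01, 0.276]
contact_force: [-0.1, 0.7, -3.8]
gripper_width: 33.5
grasp_force: 61.4
```

Run:
```python
from fit import *
v=S.x;go([*v[:2],130],.076,-.2,-.7,60);go([*v[:2],130],.076,-.2,-.7,30.4)
```

```text
P [ 566.3 -175.   180.8] move [ 0.4 -2.1 89.8] rot [-0.0001  0.0007  0.0006] clk 10.15
P [ 581.9 -173.8  155.7] move [  0.5  -2.1 119.4] rot [-0.0001  0.0007  0.0006] clk 10.15
```

Request:
{"api": "jog_arm", "payload": {"moves": [[[0.1,-0.4,2,0,0,0],[0.1,-0.4,6,0,0,0],[0.1,-0.4,10,0,0,0],[0.1,-0.4,14,0,0,0],[0.1,-0.4,17,0,0,0],[0.1,-0.4,19,0,0,0],[0.1,-0.4,20.6,0,0,0],[0.1,-0.4,22,0,0,0],[0.1,-0.4,23,0,0,0],[0.1,-0.4,23,0,0,0]]]}}

```text
clock: 11.15
position: [580.4, -174.4, 159.4]
ee_rot: [-0.037, 0.96, 0.01, 0.276]
contact_force: [-0.2, -0.2, -3.9]
gripper_width: 33.1
grasp_force: 61.4
```

Run:
```python
from fit import *
v=S.x;go([*v[:2],130],.076,-.2,-.7,30.4)
```

```text
P [ 581.9 -173.8  155.7] move [0.7 0.5 4. ] rot [-0.0005  0.0012  0.0002] clk 11.15
```

Units first: shifts go in units of 5 mm and turns go in units of 0.2 rad. So 2 mm is 0.4, 4 mm is 0.8.

Request:
{"api": "jog_arm", "payload": {"moves": [[[0.1,0.1,0.4,0,0,0],[0.1,0.1,0.8,0,0,0],[0.1,0.1,0.8,0,0,0],[0.1,0.1,0.8,0,0,0]]]}}

```text
clock: 11.55
position: [581.9, -173.9, 156.4]
ee_rot: [-0.037, 0.96, 0.01, 0.276]
contact_force: [0.0, 0.4, -3.7]
gripper_width: 33.3
grasp_force: 61.4
```

Run:
```python
from fit import *
v=S.x;go([*v[:2],130],.076,-.2,-.7,30.4)
```

```text
P [ 581.9 -173.8  155.7] move [0.4 0.1 0.6] rot [-0.0007  0.0019  0.0003] clk 11.55
```

To row units: 0.6 mm is 0.12.

Request:
{"api": "jog_arm", "payload": {"moves": [[[0,0,0.12,0,0,0],[0,0,0.12,0,0,0]]]}}

```text
clock: 11.75
position: [582.2, -173.8, 156.0]
ee_rot: [-0.037, 0.96, 0.01, 0.276]
contact_force: [-1.4, 0.4, -0.9]
gripper_width: 32.7
grasp_force: 62.1
```

Request:
{"api": "jog_arm", "payload": {"moves": [[[0,0,0,0,0,0],[0,0,0,0,0,0],[0,0,0,0,0,0],[0,0,0,0,0,0],[0,0,0,0,0,0],[0,0,0,0,0,0]]], "aperture": 85}}

```text
clock: 12.35
position: [582.6, -173.9, 156.0]
ee_rot: [-0.037, 0.96, 0.01, 0.277]
contact_force: [0.1, -0.3, -0.5]
gripper_width: 84.9
grasp_force: 0.0
```

Request:
{"api": "jog_arm", "payload": {"moves": [[[0,0,-4,0,0,0],[0,0,-9,0,0,0],[0,0,-11.6,0,0,0],[0,0,-11.6,0,0,0],[0,0,-11.6,0,0,0]]]}}

```text
clock: 12.85
position: [551.6, -176.0, 204.7]
ee_rot: [-0.036, 0.96, 0.01, 0.276]
contact_force: [-0.2, 0.3, -0.1]
gripper_width: 84.8
grasp_force: 0.0
```

Run:
```python
from fit import *
v=S.x; c=arm.get_calibration("wrist");im=arm.get_image("wrist")
pickle.dump((c,im),open("re.pkl","wb"))
cv2.imwrite("pics/w5.png",np.hstack([cv2.resize(im[150:290,110:450],(782,322),interpolation=cv2.INTER_CUBIC)]))
print("tab tops crop px",((proj(c,W(v[:3],[[-13,-28,46],[13,-28,46],[-13,28,46],[13,28,46]]))-[110,150])*2.3).round(0))
```

```text
tab tops crop px [[279. 191.]
 [284. 282.]
 [501. 192.]
 [495. 282.]]
```

View pics/w5.png

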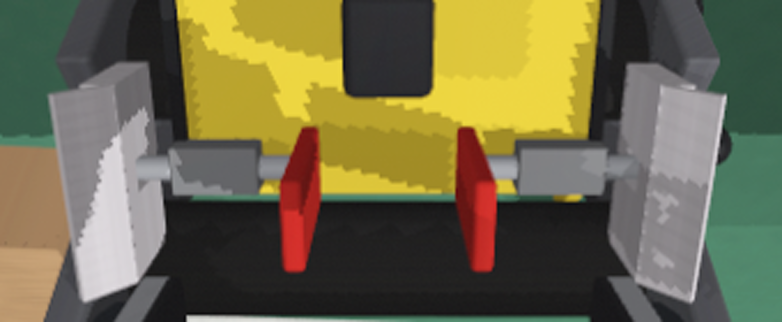

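The crop shows the guard hung again: tabs sprung out at (284,282) and (495,282), pins in the plates. Retreat and half-turn the tool.

To row units: -60 mm is -12, -30 mm is -6, -0.15 rad is -0.75.

```bash
sed -i 's/lean=32,ref=32):/lean=32,flip=-1):/; s/yy=Z@\[0,1,0\]/yy=Z@[0,flip,0]/' h.py
```

Request:
{"api": "jog_arm", "payload": {"moves": [[[0,0,-6,0,0,0],[0,0,-12,0,0,0],[0,0,-12,0,0,-0.75],[0,0,-12,0,0,-1.5],[0,0,-12,0,0,-2.25],[0,0,-12,0,0,-3],[0,0,-12,0,0,-3.75],[0,0,-12,0,0,-4.5],[0,0,-12,0,0,-5.25],[0,0,-12,0,0,-6]]]}}

```text
clock: 13.9
position: [519.9, -178.4, 254.2]
ee_rot: [-0.575, 0.77, -0.147, 0.233]
contact_force: [0.8, 0.1, 0.6]
gripper_width: 85.0
grasp_force: 0.0
```

Request:
{"api": "jog_arm", "payload": {"moves": [[[0,0,0,0,0,-0.75],[0,0,0,0,0,-1.5],[0,0,0,0,0,-2.25],[0,0,0,0,0,-3],[0,0,0,0,0,-3.75],[0,0,0,0,0,-4.5],[0,0,0,0,0,-5.25],[0,0,0,0,0,-6],[0,0,0,0,0,-6.75],[0,0,0,0,0,-7.5]]]}}

```text
clock: 14.9
position: [519.9, -178.4, 254.1]
ee_rot: [0.946, -0.172, 0.266, -0.07]
contact_force: [-0.4, 0.7, -0.1]
gripper_width: 85.2
grasp_force: 0.0
```

Run:
```python
from fit import *
v=S.x;print(arm.read_state()["joints"].round(2));go([*v[:2],130],.076,-.5,0,90)
```

```text
[-0.09  0.06 -0.46 -0.17 -0.51  1.43]
P [ 550.1 -175.5  206.1] move [ 0.1 -0.6 56.9] rot [ 2.000e-04  7.000e-04 -4.355e-01] clk 14.9
```

To row units: 57 mm is 11.4, 40 mm is 8, -0.436 rad is -2.18.

Request:
{"api": "jog_arm", "payload": {"moves": [[[0,-0.2,2,0,0,-0.75],[0,-0.2,5,0,0,-1.5],[0,-0.2,8,0,0,-2.18],[0,-0.2,11.4,0,0,-2.18],[0,-0.2,11.4,0,0,-2.18],[0,-0.2,11.4,0,0,-2.18]]]}}

```text
clock: 15.5
position: [550.2, -175.2, 206.5]
ee_rot: [0.961, 0.034, 0.275, -0.011]
contact_force: [1.0, -0.0, 0.0]
gripper_width: 84.9
grasp_force: 0.0
```

Run:
```python
from fit import *
v=S.x;go([*v[:2],130],.076,-.5,0,29)
```

```text
P [ 582.4 -173.1  154.3] move [-0.3  0.3 61.3] rot [ 0.0003  0.0006 -0.0054] clk 15.5
```

To row units: 60 mm is 12, 55 mm is 11, -0.005 rad is -0.025.

Request:
{"api": "jog_arm", "payload": {"moves": [[[0,0,3,0,0,0],[0,0,6,0,0,-0.025],[0,0,9,0,0,-0.025],[0,0,11,0,0,-0.025],[0,0,12,0,0,-0.025],[0,0,12,0,0,-0.025],[0,0,12,0,0,-0.025]]]}}

```text
clock: 16.2
position: [582.1, -173.0, 156.8]
ee_rot: [0.96, 0.036, 0.276, -0.01]
contact_force: [0.4, 0.1, 0.2]
gripper_width: 85.2
grasp_force: 0.0
```

Run:
```python
from fit import *
v=S.x;go([*v[:2],130],.076,-.5,0,29)
```

```text
P [ 582.4 -173.1  154.3] move [-1.1  0.1  2.2] rot [ 0.0007 -0.0017 -0.0002] clk 16.2
```

Request:
{"api": "jog_arm", "payload": {"moves": [[[-0.2,0,0.3,0,0,0],[-0.2,0,0.3,0,0,0],[-0.2,0,0.3,0,0,0]]]}}

```text
clock: 16.5
position: [581.9, -173.0, 155.3]
ee_rot: [0.96, 0.036, 0.277, -0.01]
contact_force: [0.5, 0.0, -0.1]
gripper_width: 85.2
grasp_force: 0.0
```

Request:
{"api": "jog_arm", "payload": {"moves": [[[0,0,0,0,0,0],[0,0,0,0,0,0],[0,0,0,0,0,0],[0,0,0,0,0,0],[0,0,0,0,0,0],[0,0,0,0,0,0],[0,0,0,0,0,0],[0,0,0,0,0,0],[0,0,0,0,0,0]]], "aperture": 30}}

```text
clock: 17.4
position: [581.7, -173.5, 156.5]
ee_rot: [0.96, 0.036, 0.277, -0.01]
contact_force: [-7.8, -0.9, 9.9]
gripper_width: 33.4
grasp_force: 60.2
```

Run:
```python
from fit import *
v=S.x;go([*v[:2],130],.076,0,0,30)
```

```text
P [ 582.3 -173.1  155.4] move [-0.  -0.4  1.2] rot [ 0.0014 -0.0032  0.0004] clk 17.4
```

Request:
{"api": "jog_arm", "payload": {"moves": [[[0,0,-1.6,0,0,0],[0,0,-3.6,0,0,0],[0,0,-6,0,0,0],[0,0,-9,0,0,0],[0,0,-12,0,0,0],[0,0,-16,0,0,0],[0,0,-20,0,0,0],[0,0,-24,0,0,0],[0,0,-24,0,0,0],[0,0,-24,0,0,0]]]}}

```text
clock: 18.4
position: [518.0, -177.6, 257.4]
ee_rot: [0.96, 0.036, 0.277, -0.01]
contact_force: [0.5, 0.4, -4.1]
gripper_width: 33.4
grasp_force: 61.4
```

Run:
```python
from fit import *
v=S.x;go([*v[3:5],130],.023,10,-.4,130)
```

```text
P [506.4 172.8 245.5] move [   6.3 -350.3   17.8] rot [-0.0275 -0.0031  0.0443] clk 18.4
```

Request:
{"api": "jog_arm", "payload": {"moves": [[[0,-2,0,0,0,0],[0,-6,0,0,0,0],[0,-12,0,0,0,0],[0,-19,0,0,0,0],[0,-26,0,0,0,0],[0,-33,0,0,0,0],[0,-40,0,0,0,0],[0,-47,0,0,0,0],[0,-54,0,0,0,0],[0,-61,0,0,0,0]]]}}

```text
clock: 19.4
position: [494.6, 127.8, 255.2]
ee_rot: [0.961, 0.037, 0.275, -0.01]
contact_force: [0.3, -0.5, -3.4]
gripper_width: 32.9
grasp_force: 61.4
```

Run:
```python
from fit import *
v=S.x;go([*v[3:5],130],.023,10,-.4,110)
```

```text
P [517.  173.1 228.6] move [  7.8 -43.5  36.2] rot [-0.0275  0.      0.0455] clk 19.4
```

To row units: -43 mm is -8.6, -41 mm is -8.2, 0.045 rad is 0.225.

Request:
{"api": "jog_arm", "payload": {"moves": [[[0.6,-4,0,-0.05,0,0.1],[1,-6.6,1,-0.135,0,0.225],[1.6,-8.2,2.4,-0.135,0,0.225],[1.6,-8.6,4.8,-0.135,0,0.225],[1.6,-8.6,7.2,-0.135,0,0.225],[1.6,-8.6,7.2,-0.135,0,0.225],[1.6,-8.6,7.2,-0.135,0,0.225],[1.6,-8.6,7.2,-0.135,0,0.225]]]}}

```text
clock: 20.2
position: [518.0, 171.4, 230.4]
ee_rot: [0.961, 0.011, 0.276, -0.004]
contact_force: [0.3, -0.1, -3.1]
gripper_width: 33.0
grasp_force: 61.4
```

Run:
```python
from fit import *
v=S.x;print(arm.read_state()["joints"].round(2));go([*v[3:5],130],.023,10,-.4,55);c=arm.get_calibration("wrist")
print((proj(c,W(v[3:6],[[0,-79,15],[0,79,15]]))/k).round(0))
```

```text
[ 0.6   0.06 -0.88  1.13 -0.32 -0.04]
P [546.1 173.8 181.9] move [-1.9 -1.6 56. ] rot [-0.0011 -0.0017 -0.0006] clk 20.2
[[529. 331.]
 [244. 331.]]
```

To row units: 55 mm is 11, -2 mm is -0.4.

Request:
{"api": "jog_arm", "payload": {"moves": [[[-0.4,-0.3,1.2,0,0,0],[-0.4,-0.3,2.8,0,0,0],[-0.4,-0.3,4.4,0,0,0],[-0.4,-0.3,6,0,0,0],[-0.4,-0.3,7.6,0,0,0],[-0.4,-0.3,9,0,0,0],[-0.4,-0.3,10,0,0,0],[-0.4,-0.3,11,0,0,0],[-0.4,-0.3,11,0,0,0],[-0.4,-0.3,11,0,0,0]]]}}

```text
clock: 21.2
position: [545.5, 174.5, 184.1]
ee_rot: [0.961, 0.011, 0.276, -0.003]
contact_force: [-1.4, -0.5, -4.5]
gripper_width: 33.1
grasp_force: 61.4
```

Run:
```python
from fit import *
v=S.x;print(arm.read_state()["joints"].round(2));go([*v[3:5],130],.023,10,-.4,33)
```

```text
[ 0.32  0.16 -0.91  1.82 -0.16 -0.5 ]
P [557.8 174.  163.3] move [-0.6  0.8 24.1] rot [ 0.0011 -0.0009 -0.0003] clk 21.2
```

Joint 5 is now at its limit. I'll fit a kinematic model from the logged states so I can choose a feasible lean or branch.

Create kin.py:
```python
import numpy as np
from scipy.optimize import least_squares
from scipy.spatial.transform import Rotation as R
from bench import arm
s=arm.read_state()
D=[([1.3766,.3855,.0067,-.0004,-1.194,-.2586],[273.2,561.6,247.3],[.9745,-.2245,-.0001,.001],1),
([.6423,.038,-.48,.0062,-.6611,-1.0013],[493.1,168.1,257.6],[-.56,.805,.005,.195],.6),
([.7224,-.0168,-.8573,.9055,-.427,-3.0115],[487.7,176.4,256.8],[-.03,.961,.007,.275],.6),
([-.0446,.0643,-.3807,-.0559,-.7436,-1.4317],[510.8,-171.9,274.5],[-.03,.981,.005,.191],.6),
([-.07,.29,-.45,-.26,-.30,-1.2],[581,-173.9,150.2],[-.036,.961,.01,.273],.1),
([-.08,.05,-.46,-.17,-.51,-1.28],[518.3,-177.9,256.8],[-.036,.96,.01,.277],.1),
([.65,.04,-.86,1.01,-.38,-3.1],[510.8,172.2,240.8],[-.011,.962,.003,.274],.1),
([-.09,.06,-.46,-.17,-.51,1.43],[519.9,-178.4,254.1],[.946,-.172,.266,-.07],.1),
([.6,.06,-.88,1.13,-.32,-.04],[518,171.4,230.4],[.961,.011,.276,-.004],.1),
([.3205,.16,-.91,1.82,-.16,-.5],[545.5,174.5,184.1],[.961,.011,.276,-.003],.1)]
D.append((list(s["joints"]),list(s["position"]),list(s["ee_rot"]),1))
def fk(q,p,sg):
    x2,z2,x3,z3,y4,z4,x5,z5,y6,z6,xt=p
    ax=[[0,0,1],[0,1,0],[0,-1,0],[sg[0],0,0],[0,-1,0],[sg[1],0,0]]
    pt=[[0,0,0],[x2,0,z2],[x3,0,z3],[0,y4,z4],[x5,0,z5],[0,y6,z6]]
    T=np.eye(4)
    for a,c,th in zip(ax,pt,q):
        E=np.eye(4);E[:3,:3]=R.from_rotvec(np.array(a)*th).as_matrix();E[:3,3]=np.array(c)-E[:3,:3]@c;T=T@E
    M=np.eye(4); M[:3,:3]=np.c_[[0,-1,0],[0,0,-1],[1,0,0]]@sg[2]; M[:3,3]=[xt,y6,z6]
    return T@M
def rot0(sg): # tool roll at zero from the start state
    T=fk(D[0][0],np.zeros(11),(sg[0],sg[1],np.eye(3)))[:3,:3]; z=R.from_matrix(T.T@R.from_quat(D[0][2]).as_matrix()).as_rotvec()
    return R.from_rotvec(z).as_matrix()
def fit():
    best=None
    for s4 in (1,-1):
        for s6 in (1,-1):
            sg=[s4,s6,None]; sg[2]=rot0(sg)
            def f(p): 
                o=[]
                for q,P,Q,w in D:
                    T=fk(q,p,sg); o+=list((T[:3,3]-P)*w)+list(300*w*(R.from_matrix(T[:3,:3].T)*R.from_quat(Q)).as_rotvec())
                return o
            r=least_squares(f,[0,300,0,650,-150,650,350,650,-150,650,500],loss="soft_l1",f_scale=5)
            if best is None or r.cost<best[0]: best=(r.cost,r.x,sg,np.array(f(r.x)).reshape(-1,6))
    return best
lo=np.array([-3.14,-1.21,-1.07,-3.16,-2.99,-3.1]);hi=np.array([3.14,2.06,1.41,2.05,-.16,3.1])
def ik(T,b,q0):
    def f(q):
        E=fk(q,b[1],b[2]); return np.r_[E[:3,3]-T[:3,3],300*(R.from_matrix(E[:3,:3].T@T[:3,:3])).as_rotvec()]
    return least_squares(f,np.clip(q0,lo+1e-3,hi-1e-3),bounds=(lo,hi))
```

Run:
```python
from kin import *
b=fit();print(b[0],b[1].round(1),b[2][:2]);print(b[3].round(1))
from fit import *
r=S.x[3:6]
rng=np.random.default_rng(0)
for flip in (-1,1):
  for lean in (20,24,28,32,36,40,45):
    a_=np.radians(lean);Z=R.from_euler('z',.023).as_matrix();z=Z@[np.sin(a_),0,-np.cos(a_)];yy=Z@[0,flip,0]
    for n in (31,):
      out=[]
      T=np.eye(4);T[:3,:3]=np.c_[np.cross(yy,z),yy,z];T[:3,3]=W(r,[[8,-.4,n]])[0]
      for _ in range(25):
        u=ik(T,b,rng.uniform(np.maximum(lo,[-.5,-.6,-1.07,-3.1,-1.5,-3]),np.minimum(hi,[1.2,1.2,.5,2,-.17,3])))
        if not any(np.abs(u.x-o[1]).max()<.1 for o in out) and u.cost<400: out.append((u.cost,u.x))
      for o in sorted(out,key=lambda o:o[0])[:3]: print(flip,lean,n,round(o[0],2),o[1].round(2))
```

```text
0.4942051307931683 [   3.9  156.7    1.   725.5   -1.   725.1  419.2  726.6 -159.8  726.9
  703. ] [-1, -1]
[[-0.  -0.  -0.  -0.  -0.   0. ]
 [ 0.1  0.   0.1  0.  -0.2  0.1]
 [-0.  -0.  -0.1  0.2 -0.   0.1]
 [ 0.   0.  -0.  -0.   0.  -0.1]
 [-0.  -0.  -0.2  0.  -0.3 -0.1]
 [ 0.1  0.2  0.2  0.   0.   0.3]
 [-0.  -0.2 -0.1 -0.2 -0.   0. ]
 [-0.2 -0.3 -0.1  0.2  0.1  0.1]
 [-0.   0.4  0.1 -0.2 -0.1  0. ]
 [-0.2  0.2  0.1 -0.1 -0.   0.2]
 [ 0.  -0.   0.  -0.  -0.   0. ]]
-1 20 31 0.0 [ 0.65  0.26 -0.63  0.5  -0.43  0.52]
-1 24 31 0.0 [ 0.6   0.24 -0.76  0.83 -0.3   0.23]
-1 28 31 0.0 [ 0.41  0.22 -0.88  1.5  -0.18 -0.27]
-1 32 31 25.68 [ 0.26  0.22 -0.89  2.   -0.16 -0.64]
-1 36 31 190.81 [ 0.26  0.21 -0.88  2.05 -0.19 -0.69]
-1 40 31 129.34 [ 0.03  0.24 -0.75 -3.16 -0.16 -1.56]
-1 45 31 0.13 [ 0.03  0.23 -0.76 -3.16 -0.21 -1.56]
1 20 31 0.0 [ 0.65  0.26 -0.63  0.5  -0.43 -2.62]
1 24 31 0.0 [ 0.6   0.24 -0.76  0.83 -0.3  -2.91]
1 24 31 59.84 [ 0.51  0.24 -0.84  1.17 -0.22  3.1 ]
1 28 31 0.0 [ 0.41  0.22 -0.88  1.5  -0.18  2.87]
1 28 31 57.12 [ 0.53  0.23 -0.82  1.08 -0.25 -3.1 ]
1 32 31 25.95 [ 0.26  0.22 -0.89  2.   -0.16  2.5 ]
1 36 31 191.89 [ 0.26  0.21 -0.88  2.05 -0.19  2.45]
1 40 31 128.48 [ 0.03  0.24 -0.75 -3.16 -0.16  1.58]
1 45 31 0.12 [ 0.03  0.23 -0.76 -3.16 -0.21  1.58]
```

The model fits to sub-mm. Full 32° lean is out of reach at red, but 27° works. I'll pitch the tool 5° back, so the guard's front edge sits a few mm high as it lands, and release gently.

Run:
```python
from fit import *
v=S.x;go([*v[3:5],130],.023,10.7,-.4,56,lean=27)
r=v[3:6]
for u,yf in (((260.6,281.9),-79),((497.7,287),79)):
    C,d=ray(cr,np.array(u)*k); Bw=R.from_euler('z',r[2]).as_matrix()@B
    Cl=Bw.T@(C-[r[0],r[1],130]); dl=Bw.T@d; print("hole",(Cl+dl*(yf-Cl[1])/dl[1]).round(1),"at n=0",(Cl+dl*(0-Cl[2])/dl[2]).round(1))
```

```text
P [546.2 173.8 183.2] move [0.1 0.8 1.1] rot [ 0.0011 -0.0881 -0.0003] clk 21.2
hole [  1.9 -79.   -1.6] at n=0 [  1.4 -78.5   0. ]
hole [ 0.8 79.  -0.4] at n=0 [ 0.6 78.9  0. ]
```

Holes now measure t≈+1 at y=±79, so the lateral alignment is confirmed.

To row units: -1 mm is -0.2, 0.8 mm is 0.16, -0.088 rad is -0.44.

Request:
{"api": "jog_arm", "payload": {"moves": [[[-0.2,0.16,0,0,-0.15,0],[-0.2,0.16,0,0,-0.3,0],[-0.2,0.16,0,0,-0.44,0],[-0.2,0.16,0,0,-0.44,0],[-0.2,0.16,0,0,-0.44,0],[-0.2,0.16,0,0,-0.44,0]]]}}

```text
clock: 21.8
position: [544.5, 174.4, 183.6]
ee_rot: [0.972, 0.012, 0.234, -0.002]
contact_force: [0.8, 0.0, -3.4]
gripper_width: 32.7
grasp_force: 61.4
```

Run:
```python
from fit import *
v=S.x;print(arm.read_state()["joints"].round(2));go([*v[3:5],130],.023,9.7,-.4,34,lean=27)
```

```text
[ 0.58  0.18 -0.82  1.   -0.29  0.09]
P [557. 174. 164.] move [ 2.2  0.7 23.2] rot [ 0.0008 -0.0008  0.0012] clk 21.8
```

Request:
{"api": "jog_arm", "payload": {"moves": [[[0.4,0.14,0.8,0,0,0],[0.4,0.14,1.6,0,0,0],[0.4,0.14,2.4,0,0,0],[0.4,0.14,3.2,0,0,0],[0.4,0.14,3.8,0,0,0],[0.4,0.14,4.2,0,0,0],[0.4,0.14,4.4,0,0,0],[0.4,0.14,4.4,0,0,0],[0.4,0.14,4.4,0,0,0]]]}}

```text
clock: 22.7
position: [556.5, 172.7, 164.5]
ee_rot: [0.972, 0.011, 0.233, -0.002]
contact_force: [-1.1, 0.2, -4.4]
gripper_width: 33.4
grasp_force: 61.4
```

Run:
```python
from fit import *
v=S.x;print(arm.read_state()["joints"].round(2));go([*v[3:5],130],.023,9.7,-.4,32,lean=27)
```

```text
[ 0.5   0.22 -0.85  1.22 -0.22 -0.07]
P [558.1 174.  162.3] move [ 0.4 -1.3  2.7] rot [ 0.0017  0.0003 -0.0008] clk 22.7
```

Request:
{"api": "jog_arm", "payload": {"moves": [[[0,-0.2,0.2,0,0,0],[0,-0.26,0.4,0,0,0],[0,-0.26,0.5,0,0,0],[0,-0.26,0.5,0,0,0]]]}}

```text
clock: 23.1
position: [557.5, 174.3, 162.2]
ee_rot: [0.972, 0.011, 0.233, -0.002]
contact_force: [0.1, 0.3, -2.6]
gripper_width: 33.4
grasp_force: 61.4
```

Run:
```python
from fit import *
v=S.x;go([*v[3:5],130],.023,9.7,-.4,31.2,lean=27)
```

```text
P [558.5 174.  161.6] move [0.6 0.3 1. ] rot [ 0.0015  0.0005 -0.0004] clk 23.1
```

To row units: 1 mm is 0.2.

Request:
{"api": "jog_arm", "payload": {"moves": [[[0,0,0.2,0,0,0],[0,0,0.2,0,0,0],[0,0,0.2,0,0,0]]]}}

```text
clock: 23.4
position: [557.8, 174.3, 161.9]
ee_rot: [0.972, 0.011, 0.234, -0.002]
contact_force: [-5.3, -2.3, 2.8]
gripper_width: 33.2
grasp_force: 63.0
```

Request:
{"api": "jog_arm", "payload": {"moves": [[[0,0,0.2,0,0,0],[0,0,0.2,0,0,0],[0,0,0.2,0,0,0]]]}}

```text
clock: 23.7
position: [557.9, 174.2, 161.7]
ee_rot: [0.972, 0.011, 0.234, -0.002]
contact_force: [-10.9, -2.4, 8.6]
gripper_width: 33.3
grasp_force: 65.0
```

To row units: -1 mm is -0.2.

Request:
{"api": "jog_arm", "payload": {"moves": [[[0,0,-0.2,0,0,0],[0,0,-0.2,0,0,0],[0,0,-0.2,0,0,0],[0,0,-0.2,0,0,0],[0,0,-0.2,0,0,0],[0,0,-0.2,0,0,0],[0,0,-0.2,0,0,0],[0,0,-0.2,0,0,0]]], "aperture": 85}}

```text
clock: 24.5
position: [558.0, 174.2, 161.3]
ee_rot: [0.972, 0.011, 0.233, -0.002]
contact_force: [-0.6, -0.1, 0.0]
gripper_width: 84.8
grasp_force: 0.0
```

Request:
{"api": "jog_arm", "payload": {"moves": [[[0,0,-3,0,0,0],[0,0,-7,0,0,0],[0,0,-12,0,0,0],[-8,0,-12,0,0.4,0],[-16,0,-12,0,0.4,0],[-16,0,-12,0,0.4,0],[-16,0,-12,0,0.4,0]]]}}

```text
clock: 25.2
position: [485.7, 168.9, 194.2]
ee_rot: [0.961, 0.009, 0.277, 0.0]
contact_force: [0.9, -0.8, 1.2]
gripper_width: 84.8
grasp_force: 0.0
```

Run:
```python
from fit import *
v=S.x; c=arm.get_calibration("wrist");im=arm.get_image("wrist")
pickle.dump((c,im),open("placed.pkl","wb"))
cv2.imwrite("pics/w6.png",cv2.resize(im,(784,588),interpolation=cv2.INTER_CUBIC))
for t in (0,4,8): print(t,"tab tops, plate low, knob top low edge",((proj(c,W(v[3:6],np.array([[-13,-28,46],[13,28,46],[-92,-70,-6],[-92,70,-6],[-59,12,34],[-31,-12,34]])+[t,0,0])))/k).round(0).tolist())
```

```text
0 tab tops, plate low, knob top low edge [[445.0, 299.0], [311.0, 240.0], [498.0, 395.0], [266.0, 397.0], [357.0, 380.0], [406.0, 327.0]]
4 tab tops, plate low, knob top low edge [[445.0, 290.0], [311.0, 230.0], [499.0, 389.0], [266.0, 391.0], [357.0, 373.0], [406.0, 319.0]]
8 tab tops, plate low, knob top low edge [[446.0, 281.0], [310.0, 220.0], [499.0, 383.0], [265.0, 385.0], [356.0, 366.0], [406.0, 311.0]]
```

View pics/w6.png

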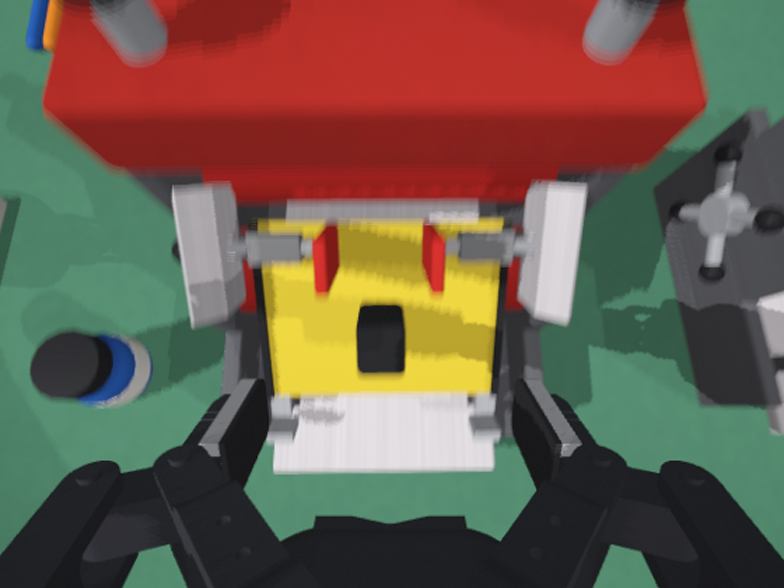

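The view shows the guard lying flat on the red rest, tabs at (314–327,292) and (430–445,292). The outer spacing looks close to the fully-out 56 mm. I'll check numerically.

Create tabs.py:
```python
from fit import *
from scipy.optimize import least_squares
def tabs(c,im,p,box):
    """tab top-face lower edges -> guard t and outer separation, by red threshold in box (orig px)"""
    x0,y0,x1,y1=box; h=cv2.cvtColor(cv2.resize(im[y0:y1,x0:x1],None,fx=4,fy=4,interpolation=cv2.INTER_CUBIC),cv2.COLOR_BGR2HSV)
    m=((h[...,0]<6)|(h[...,0]>174))&(h[...,1]>150)&(h[...,2]>70)
    n,l,st,ce=cv2.connectedComponentsWithStats(m.astype(np.uint8))
    return [(st[i,:4]/4+[x0,y0,0,0]).round(1).tolist() for i in range(1,n) if st[i,4]>1500]
if __name__=="__main__":
    r=S.x[3:6]
    c,im=pickle.load(open("placed.pkl","rb")); print("placed",tabs(c,im,r,(215,155,325,215)))
    def bb(c,p,pin,t,sg): # projected bbox of a tab, y outer=28-pin
        q=np.array([[t+a,sg*(28-pin-b),n] for a in(-13,13) for b in(0,6) for n in(-4,46)]); u=proj(c,W(p,q)); return np.r_[u.min(0),u.max(0)-u.min(0)].round(1).tolist()
    for pin in (0,6.5):
        for t in (0,3,7): print(pin,t,bb(c,r,pin,t,1),bb(c,r,pin,t,-1))
    c,im=pickle.load(open("re.pkl","rb")); print("ref wood out",tabs(c,im,S.x[:3],(215,195,345,275)),bb(c,S.x[:3],0,0,-1),bb(c,S.x[:3],0,0,1))
```

```bash
python3 tabs.py
```

```text
placed [[302.0, 160.8, 16.0, 47.0], [223.2, 161.2, 18.5, 47.2]]
0 0 [222.4, 158.4, 20.9, 55.5] [301.3, 158.1, 18.2, 55.4]
0 3 [222.0, 154.2, 21.0, 54.9] [301.4, 153.9, 18.3, 54.7]
0 7 [221.6, 148.7, 21.2, 54.1] [301.5, 148.4, 18.4, 53.9]
6.5 0 [233.6, 158.3, 18.2, 55.5] [292.8, 158.1, 15.5, 55.4]
6.5 3 [233.4, 154.2, 18.3, 54.9] [292.8, 154.0, 15.6, 54.8]
6.5 7 [233.1, 148.6, 18.5, 54.0] [292.9, 148.4, 15.7, 53.9]
ref wood out [[231.2, 205.8, 18.2, 63.0], [308.2, 206.0, 18.0, 62.5]] [231.5, 207.3, 18.8, 65.4] [307.9, 207.4, 19.7, 65.4]
```

Pins read as out, to within about 0.5 mm of the reference. I'll confirm with a gentle knob tug down-slope.

Run:
```python
from fit import *
v=S.x;go([*v[3:5],130],.023,-43+7,0,75,lean=24);go([*v[3:5],130],.023,-43,0,21,lean=24)
```

```text
P [496.5 173.  174.5] move [ 4.4 -3.7 22.1] rot [ 0.0076 -0.1375  0.007 ] clk 25.25
P [519.2 173.5 125. ] move [-2.5 -4.2 76.1] rot [ 0.0076 -0.1375  0.007 ] clk 25.25
```

Request:
{"api": "jog_arm", "payload": {"moves": [[[0.8,-0.8,1.6,0.035,-0.685,0.035],[0.8,-0.8,3.6,0.035,-0.685,0.035],[0.8,-0.8,4.4,0.035,-0.685,0.035],[0.8,-0.8,4.4,0.035,-0.685,0.035],[0.8,-0.8,4.4,0.035,-0.685,0.035]]]}}

```text
clock: 25.75
position: [502.0, 174.1, 177.4]
ee_rot: [0.978, 0.007, 0.21, -0.004]
contact_force: [0.2, 0.7, -0.0]
gripper_width: 85.0
grasp_force: 0.0
```

Run:
```python
from fit import *
v=S.x;go([*v[3:5],130],.023,-43,0,21,lean=24)
```

```text
P [519.2 173.5 125. ] move [-5.8  1.  54.8] rot [-0.0004 -0.004  -0.009 ] clk 25.75
```

Request:
{"api": "jog_arm", "payload": {"moves": [[[-0.6,0.2,2.4,0,-0.02,-0.045],[-1.2,0.2,5,0,-0.02,-0.045],[-1.2,0.2,8,0,-0.02,-0.045],[-1.2,0.2,10,0,-0.02,-0.045],[-1.2,0.2,10.8,0,-0.02,-0.045],[-1.2,0.2,10.8,0,-0.02,-0.045],[-1.2,0.2,10.8,0,-0.02,-0.045]]]}}

```text
clock: 26.45
position: [519.0, 172.4, 128.1]
ee_rot: [0.978, 0.011, 0.208, -0.002]
contact_force: [0.3, -0.1, 0.4]
gripper_width: 85.0
grasp_force: 0.0
```

Run:
```python
from fit import *
v=S.x;print(arm.read_state()["joints"].round(2));go([*v[3:5],130],.023,-43,0,21,lean=24)
```

```text
[ 0.42  0.23 -0.94  1.51 -0.16 -0.3 ]
P [519.2 173.5 125. ] move [-1.1 -1.1  2.9] rot [ 0.0018 -0.0009 -0.0011] clk 26.45
```

To row units: -1 mm is -0.2, 1 mm is 0.2, -0.06 rad is -0.3.

Request:
{"api": "jog_arm", "payload": {"moves": [[[-0.2,-0.2,0.2,0,-0.15,0],[-0.2,-0.2,0.2,0,-0.3,0],[-0.2,-0.2,0.2,0,-0.3,0],[-0.2,-0.2,0.2,0,-0.3,0]]]}}

```text
clock: 26.85
position: [518.0, 176.0, 126.9]
ee_rot: [0.984, 0.011, 0.179, -0.003]
contact_force: [-0.3, 1.1, -0.1]
gripper_width: 85.0
grasp_force: 0.0
```

Run:
```python
from fit import *
v=S.x;print(arm.read_state()["joints"].round(2));go([*v[3:5],130],.023,-43,0,22,lean=20.5)
```

```text
[ 0.63  0.25 -0.84  0.85 -0.27  0.17]
P [518.7 173.5 125.9] move [0.2 2.5 1.2] rot [-0.0011 -0.0019 -0.0006] clk 26.85
```

Request:
{"api": "jog_arm", "payload": {"moves": [[[0,0,0,0,0,0],[0,0,0,0,0,0],[0,0,0,0,0,0],[0,0,0,0,0,0],[0,0,0,0,0,0],[0,0,0,0,0,0],[0,0,0,0,0,0],[0,0,0,0,0,0],[0,0,0,0,0,0],[0,0,0,0,0,0]]], "aperture": 20}}

```text
clock: 27.85
position: [518.1, 173.0, 126.2]
ee_rot: [0.984, 0.011, 0.178, -0.001]
contact_force: [-3.4, -2.8, 5.4]
gripper_width: 23.3
grasp_force: 59.5
```

To row units: -2 mm is -0.4, -1 mm is -0.2.

Request:
{"api": "jog_arm", "payload": {"moves": [[[-0.2,0,0.04,0,0,0],[-0.4,0,0.08,0,0,0],[-0.4,0,0.08,0,0,0]]]}}

```text
clock: 28.15
position: [517.1, 173.5, 125.6]
ee_rot: [0.984, 0.01, 0.179, -0.001]
contact_force: [-0.7, -2.3, 4.6]
gripper_width: 23.0
grasp_force: 59.4
```

Request:
{"api": "jog_arm", "payload": {"moves": [[[-0.2,0,0.04,0,0,0],[-0.4,0,0.08,0,0,0],[-0.4,0,0.08,0,0,0]]]}}

```text
clock: 28.45
position: [515.9, 173.9, 124.9]
ee_rot: [0.984, 0.011, 0.179, -0.001]
contact_force: [2.9, -2.4, 4.9]
gripper_width: 23.1
grasp_force: 59.2
```

Request:
{"api": "jog_arm", "payload": {"moves": [[[-0.2,0,0.04,0,0,0],[-0.4,0,0.08,0,0,0],[-0.4,0,0.08,0,0,0]]]}}

```text
clock: 28.75
position: [515.5, 174.0, 124.8]
ee_rot: [0.984, 0.01, 0.18, -0.002]
contact_force: [8.5, -3.3, 5.7]
gripper_width: 23.0
grasp_force: 58.9
```

Request:
{"api": "jog_arm", "payload": {"moves": [[[-0.2,0,0.04,0,0,0],[-0.4,0,0.08,0,0,0],[-0.4,0,0.08,0,0,0]]]}}

```text
clock: 29.05
position: [515.2, 174.1, 124.7]
ee_rot: [0.983, 0.01, 0.181, -0.002]
contact_force: [14.0, -5.7, 5.5]
gripper_width: 22.7
grasp_force: 58.8
```

The slide stops dead, with force rising past the 10 N friction, so the pins are in the holes. Relax and release.

Request:
{"api": "jog_arm", "payload": {"moves": [[[0.4,0,-0.08,0,0,0],[0.8,0,-0.16,0,0,0],[1,0,-0.2,0,0,0],[1,0,-0.2,0,0,0]]]}}

```text
clock: 29.45
position: [515.8, 173.8, 124.8]
ee_rot: [0.984, 0.011, 0.179, -0.001]
contact_force: [-0.1, -1.3, 5.7]
gripper_width: 23.0
grasp_force: 59.8
```

Request:
{"api": "jog_arm", "payload": {"moves": [[[0,0,0,0,0,0],[0,0,0,0,0,0],[0,0,0,0,0,0],[0,0,0,0,0,0],[0,0,0,0,0,0],[0,0,0,0,0,0],[0,0,0,0,0,0]]], "aperture": 85}}

```text
clock: 30.15
position: [515.6, 173.4, 124.4]
ee_rot: [0.984, 0.011, 0.178, -0.001]
contact_force: [-0.0, -0.6, 0.3]
gripper_width: 84.8
grasp_force: 0.0
```

Request:
{"api": "jog_arm", "payload": {"moves": [[[0,0,-3,0,0,0],[0,0,-7,0,0,0],[0,0,-12,0,0,0],[-7,0,-15,0,0.3,0],[-9,0,-17,0,0.6,0],[-9,0,-17,0,0.6,0],[-9,0,-17,0,0.6,0]]]}}

```text
clock: 30.85
position: [441.8, 170.4, 187.7]
ee_rot: [0.971, 0.011, 0.237, -0.001]
contact_force: [0.2, -0.7, -0.2]
gripper_width: 85.1
grasp_force: 0.0
```

Run:
```python
from tabs import *
c=arm.get_calibration("wrist");im=arm.get_image("wrist");r=S.x[3:6]
pickle.dump((c,im),open("final.pkl","wb"))
def q(pin,t,sg): return np.array([[t+a,sg*(28-pin-b),n] for a in(-13,13) for b in(0,6) for n in(-4,46)])
for pin in (0,6.5):
    for sg in (1,-1):
        u=proj(c,W(r,q(pin,2,sg))); print(pin,np.r_[u.min(0),u.max(0)-u.min(0)].round(1))
u=proj(c,W(r,np.r_[q(0,2,1),q(0,2,-1)])); lo_,hi_=(u.min(0)-8).astype(int),(u.max(0)+8).astype(int)
print(tabs(c,im,r,(*lo_,*hi_)))
```

```text
0 [226.   82.8  20.7  47.4]
0 [305.9  82.8  19.9  47.4]
6.5 [237.5  82.8  17.8  47.4]
6.5 [297.1  82.7  17.1  47.4]
[[306.2, 85.8, 17.5, 45.5], [227.0, 86.0, 18.2, 45.5]]
```

The tab spacing matches fully out on both sides, and the pins resisted the tug. The robot is clear of everything.

```bash
python3 -c "
from bench import arm
print(arm.job_done())"
```

```text
the job is handed in; nothing more can be done
None
```

The guard is lying closed on the red press with both pins sprung into the hinge holes: it stopped dead in a tug test at about 15 N, and the tabs measured fully out. I handed the job in at about 31 s. On the way I briefly hung it back on the wood press to re-grip, because joint 6 was at its limit; on release at the red press the pins went straight into the holes, so no slide was needed to find them.

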